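# Push a stuck plug out of a clamped tube

### The job

An orange plug is stuck in the clear tube on the stand. Take the push rod with the blue handle from its rest, push the plug with it through the tube so that it drops out of the far end into the white tray, then draw the rod out and lay it back in both notches of its rest. Do not touch the plug with the gripper, and do not knock over the two loose beakers.

Things in the scene. Friction and masses are not known exactly. Their poses are not given: they have to be found in the camera images.
- tube_in (a point): Centre of the tube's open entry mouth, the end away from the tray, 60 mm above the worktop. The tube is level, clear plastic, 90 mm long, bore 24 mm, outside 30 mm, held in its middle by a black clamp band on a column that is fixed to the worktop. +y points out of this mouth along the tube's axis, z up; push along -y.
- tube_out (a point): Centre of the tube's far mouth, 90 mm from tube_in along -y, same axes; it opens over the tray.
- tray_in (a point): Centre of the floor (11 mm above the worktop) of the white catch tray fixed on the stand under the far mouth: 80 mm (x) by 120 mm (y) outside, walls 3 mm, rim 34 mm above the worktop. Same axes as tube_in. The stand's grey base is 80 mm wide, under tube and tray.
- plug_mid (a point): Centre of the orange plug, a cylinder 20 mm thick and 30 mm long (its y axis), 25 g, lying in the tube near its middle. The clamp's small rubber nose presses on it from above, so that it resists with up to about 13 N (less when pushed very slowly); the nose hangs down to 6.5 mm above the tube's axis when nothing is under it, and yields.
- rod_handle (a point): Centre of the push rod's blue square handle (16 by 16 mm, 60 mm long along y), the place to grip it. A round 10 mm aluminium shaft runs 145 mm from the handle's end towards -y, a 35 mm tail of 10 mm towards +y; 120 g in all. It starts lying level in its rest, 60 mm above the worktop, handle between the posts. z up.
- rod_tip (a point): Centre of the end face of the rod's shaft, 175 mm from rod_handle along the rod's -y.
- rest_axis (a point): Where the handle's centre belongs when the rod lies in its rest, 60 mm above the worktop; y along the lying rod, z up. The rest is fixed: two white posts 10 mm thick, 48 mm towards +y (under the tail) and 60 mm towards -y (under the shaft), each with an open V notch 22 mm wide at the top, rims 66 mm above the worktop, on a grey base 44 mm wide.
- small_beaker_mid (a point): Small beaker, 57 mm wide, 74 mm high. Glass, open at the top; a bystander that may start anywhere round its place. This point is its centre, half-way up.
- tall_beaker_mid (a point): Larger beaker, 75 mm wide, 92 mm high. Glass, open at the top; a bystander that may start anywhere round its place. This point is its centre, half-way up.

How it is judged:
By the outcome, as a careful person would: the job done as asked, in the order asked, and still so for the second after the job is handed in, with the robot touching nothing.
It also fails if it takes over 51 s, if anything falls off the work surface, if the arm or the gripper's body presses on something with over 40 N, if the wrist force passes 120 N, or if a joint passes its speed limit or range.

### The arm

A 6-joint arm with a two-finger parallel gripper is mounted at the origin on a cart in front of the work surface, level with it; the furniture and walls round the work are solid. World frame = base frame: x ahead of the robot, y to its left, z up, the work surface at z = 0. Lengths are in m, angles in rad, forces in N, time in s.
With the tool pointing down it reaches from about 0.4 to 0.925 m from the base axis. Payload 12.5 kg.
Tool frame: the origin (TCP) lies midway between the tips of the shut fingers; the grasp point (between the pads) lies 19 mm behind it; z points along the fingers, y is the direction in which the jaws open and shut (so a half turn about z gives the same grasp; the last joint's range is limited). The gripper opens to 95 mm and grips with 3 to 60 N. Pads are 20 mm wide; open, the fingers measure 119 mm over their backs; the gripper's body (75 mm by 180 mm) begins 59 mm behind the grasp point.
Start: joints at [-1.242, 0.491, 1.559, -0, 1.092, -0.106], TCP at [0.263, -0.567, 0.215] pointing down, gripper open.
Joint ranges: [-3.1, 3.1], [-0.84, 2.19], [0.05, 2.79], [-1.13, 4.28], [0.06, 2.93], [-2.69, 2.69]. Speed limits (rad/s): [2.22, 2.22, 2.79, 3.14, 3.14, 3.14].

### API

Orientations are given as a rotation vector (axis times angle).
In Python, from cell import get_state, grab_frame, get_calibration, finish_job gives the robot as it stands.
- The arm moves only by the tool drive_tool, never from a script. Its argument "motion" is text: rows parted by semicolons, each of 7 numbers parted by spaces: the shift along the tool's x, y, z in cm, then the turn, a rotation vector about the tool's x, y, z in degrees, then the opening, from 0 (shut) to 1 (fully open). In form: dx dy dz wx wy wz gripper; .... A call has exactly 5 rows; each row is the pose to reach, as a shift and turn from the pose commanded when the call began, along the tool's axes at that moment; what a row does not reach only later rows make up. A row lasts 1/8 s, in which the tool goes at most 62.5 mm and 10.7 degrees, less where a joint would pass 70% of its speed; a pose out of reach is approached as far as the arm can. A call with a gripper value outside its range is refused whole. The fingers move at their own pace and stop on an object; "grip_force" is the grip in N (left out, the last holds). Time passes only in rows, so rows that repeat a pose let the fingers close, or fill a call up. It gives the time, the measured TCP pose, the force and the opening at its end, in the units of the state.
- get_state(): the state, without advancing time (a new reading comes with each control period).
- grab_frame(name): name is "scene" or "top"; returns (picture, depth): 400x640x3 uint8, red, green, blue; 400x640 float32, m along the optical axis (not along the pixel's ray), 0 where there is no reading.
- get_calibration(name): a dict with "mtx" (3x3 intrinsics, pixels), "k1" (the pictures are not rectified: a ray, as slopes to the right and down, at radius r is drawn at 1 + k1 r^2 times it, then the intrinsics apply), "view" (4x4, takes a point from world to camera coordinates). Camera axes: x right, y down, z forward; pixel columns grow to the right and rows downward; lengths in m; the calibration is good to about 2 mm. A picture is of the moment at which its call begins. get_calibration takes no time and is no camera call.
- finish_job(): hands the job in, once; it reports no verdict.
The state is a dict: "time_s": time; "q": joint angles; "qd": joint speeds; "joint_efforts": joint torques, N m; "ee_pos": TCP position; "tcp_rot": TCP orientation; "contact_force": force on the tool from outside, world axes, zero at the start; "ft_torque": the same for the moment, N m; "finger_gap": opening from 0.0 (shut) to 1.0 (fully open).
Only numpy, scipy, OpenCV 4.12 (cv2) and the standard library are available. Lean on these libraries where they do the work, as an engineer would, in place of code of your own. Each camera call takes 0.05 s, during which the arm holds its last target.

## Working session

There is one attempt and no reset: what is moved stays moved. The work goes in short steps, Python scripts to look and compute and a tool call to move; the robot and the scene stay as the last step left them, time stands still between calls to the robot, and variables do not carry over. Pictures are saved under pics/ and viewed, and the job is handed in when it is done.

Besides the shell and the picture viewer there is one more tool, called after "Request:" as a command line: name --argument value ..., lists and objects as JSON in quotes. drive_tool: Moves the arm, as the interface text tells. Its arguments: {"type":"object","properties":{"motion":{"type":"string"},"grip_force":{"type":"number"}},"required":["motion"]}

```bash
mkdir -p pics; ls
cat > h.py <<'E'
import numpy as np, cv2
from cell import *
def cap(n,tag):
    p,d=grab_frame(n); np.save(f'pics/{tag}_d.npy',d); np.save(f'pics/{tag}_p.npy',p)
    cv2.imwrite(f'pics/{tag}.png',p[:,:,::-1]); return p,d
def ray(n,uv):
    c=get_calibration(n); K=np.array(c['mtx']); V=np.array(c['view']); k=c['k1']
    uv=np.atleast_2d(np.array(uv,float))
    s=np.c_[(uv[:,0]-K[0,2])/K[0,0],(uv[:,1]-K[1,2])/K[1,1]]
    u=s.copy()
    for _ in range(20): u=s/(1+k*(u**2).sum(1,keepdims=True))
    d=np.c_[u,np.ones(len(u))]
    R=V[:3,:3]; o=-R.T@V[:3,3]
    return o,d@R
def onz(n,uv,z):
    o,d=ray(n,uv); t=(z-o[2])/d[:,2]; return o+d*t[:,None]
def dep(n,uv,D):
    o,d=ray(n,uv); uv=np.atleast_2d(uv).astype(int); return o+d*D[uv[:,1],uv[:,0]][:,None]
def proj(n,P):
    c=get_calibration(n); K=np.array(c['mtx']); V=np.array(c['view'])
    P=np.atleast_2d(P); q=P@V[:3,:3].T+V[:3,3]; s=q[:,:2]/q[:,2:]; s=s*(1+c['k1']*(s**2).sum(1,keepdims=True))
    return s*[K[0,0],K[1,1]]+[K[0,2],K[1,2]]
E
python3 - <<'E'
from h import *
for n in ('scene','top'):
    cap(n,n+'0'); c=get_calibration(n); V=np.array(c['view']); print(n,c['mtx'],c['k1'],-V[:3,:3].T@V[:3,3],V[:3,:3])
print(get_state())
E
```

```text
pics
scene [[415.77360653   0.         318.70507251]
 [  0.         415.77360653 196.17213794]
 [  0.           0.           1.        ]] -0.06712459341913515 [0.04524625 0.69669327 0.58362291] [[-0.82436153 -0.56559898 -0.02293172]
 [-0.30519192  0.47820646 -0.82351471]
 [ 0.47674517 -0.67187527 -0.56683125]]
top [[452.72414924   0.         313.58618704]
 [  0.         452.72414924 197.1205593 ]
 [  0.           0.           1.        ]] -0.004361690888977701 [0.37428183 0.0584506  1.38189947] [[-0.00719465 -0.9999686  -0.00332248]
 [-0.99528004  0.00748239 -0.09675569]
 [ 0.09677751  0.00261068 -0.99530262]]
{'time_s': 0.1, 'q': array([-1.24161339e+00,  4.91489309e-01,  1.55939111e+00, -1.00563275e-05,
        1.09172356e+00, -1.05607612e-01]), 'qd': array([ 0.00050426, -0.00181299, -0.00232741,  0.00084889,  0.00043105,
       -0.00145574]), 'joint_efforts': array([ 1.88925369e-03, -6.13623548e+01, -2.58606201e+01,  6.93686306e-02,
        4.70290531e-02, -3.25233327e-05]), 'ee_pos': array([ 0.2632044 , -0.5666303 ,  0.21412549]), 'tcp_rot': array([-3.06666567e+00, -6.77391063e-01,  1.91079036e-04]), 'contact_force': array([-0.9226075 ,  0.31402196,  0.11089964]), 'ft_torque': array([ 0.02037275, -0.06599182,  0.00519305]), 'finger_gap': 1.00089260717509}
```

View pics/scene0.png

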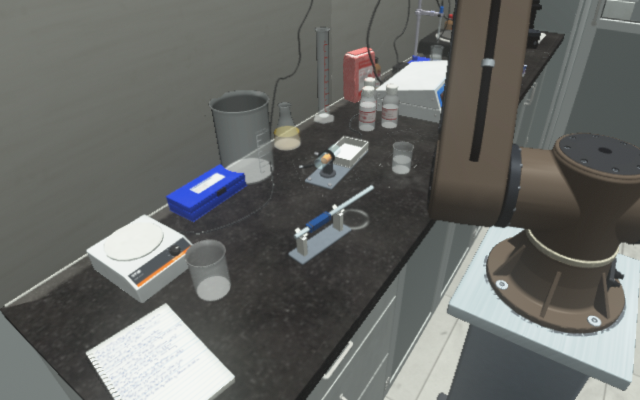

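View pics/top0.png

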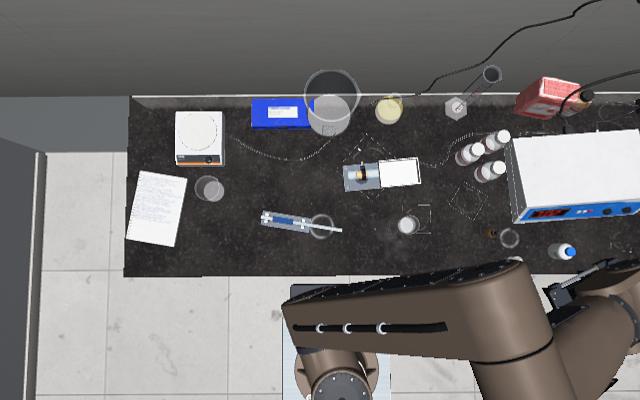

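Run:
```python
import cv2
a=cv2.imread('pics/top0.png')
cv2.imwrite('pics/top0z.png',cv2.resize(a[140:250,250:450],None,fx=4,fy=4,interpolation=cv2.INTER_CUBIC))
a=cv2.imread('pics/scene0.png')
cv2.imwrite('pics/scene0z.png',cv2.resize(a[125:265,280:430],None,fx=4,fy=4,interpolation=cv2.INTER_CUBIC))
```

```text
(no output)
```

View pics/top0z.png

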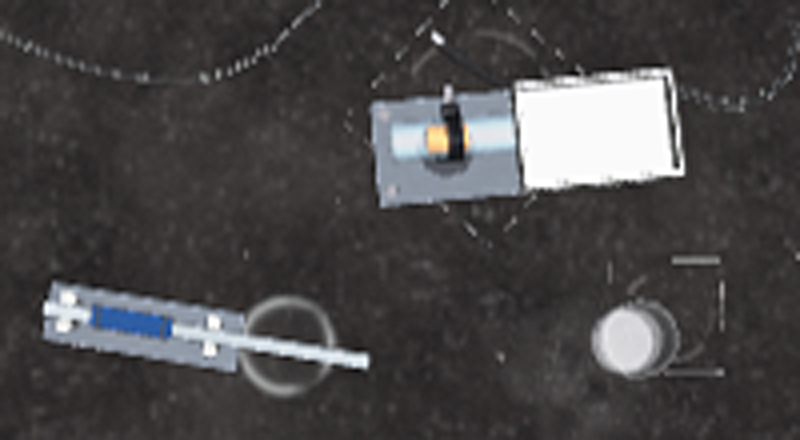

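View pics/scene0z.png

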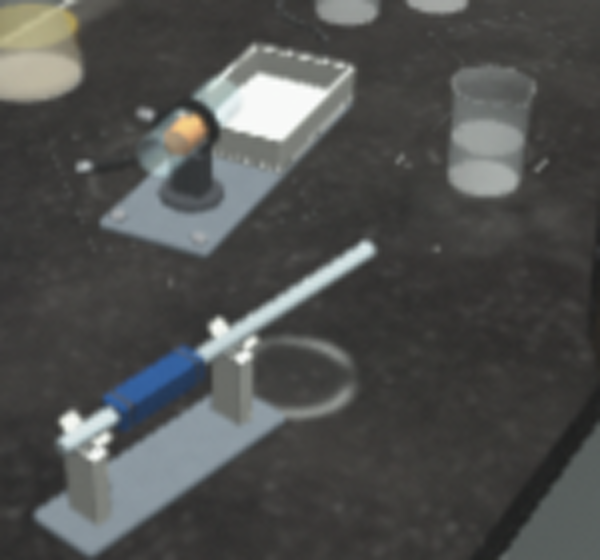

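Run:
```python
from h import *
np.set_printoptions(precision=4,suppress=True)
def tri(a,b):
    o1,d1=ray('top',a);o2,d2=ray('scene',b);d1=d1[0]/np.linalg.norm(d1);d2=d2[0]/np.linalg.norm(d2)
    A=np.c_[d1,-d2];s=np.linalg.lstsq(A,o2-o1,rcond=None)[0];p=o1+s[0]*d1;q=o2+s[1]*d2
    return (p+q)/2,np.linalg.norm(p-q)
zt=lambda u,v:((u+.5)/4+250-.5,(v+.5)/4+140-.5)
zs=lambda u,v:((u+.5)/4+280-.5,(v+.5)/4+125-.5)
cen={}
for n in ('top','scene'):
    p=np.load(f'pics/{n}0_p.npy'); D=np.load(f'pics/{n}0_d.npy'); h=cv2.cvtColor(p,cv2.COLOR_RGB2HSV)
    for nm,lo,hi in (('blue',(100,120,60),(120,255,255)),('orange',(8,90,120),(22,255,255))):
        m=cv2.inRange(h,lo,hi)
        k,l,s,c=cv2.connectedComponentsWithStats(m)
        for i in range(1,k):
            if s[i,4]>15 and 150<c[i][1]<250 and 290-20<c[i][0]<400:
                ys,xs=np.where(l==i);P=dep(n,np.c_[xs,ys],D)
                print(n,nm,s[i],c[i],'depth mean',np.median(P,0),cv2.minAreaRect(np.c_[xs,ys].astype(np.float32)), onz(n,c[i],.064 if nm=='blue' else .06))
                cen[n,nm]=c[i]
for nm in('blue','orange'):
    try: print(nm,tri(cen['top',nm],cen['scene',nm]))
    except Exception as e: print(e)
T={'tip':((368,362),(369,247)),'tail':((46,310),(66,442)),'tray1':((515,82),(258,47)),'tray2':((669,70),None),'tray3':((683,176),None),
'trayc':((521,190),(268,165)),'basecorner':((374,103),None),'b2':((381,207),None),'tubein':((391,142),(154,157)),'tubeout':((515,133),(230,90))}
for k,(a,b) in T.items():
    print(k,onz('top',zt(*a),.034 if 'tray' in k else .008 if k[0]=='b' else .06)[0], tri(zt(*a),zs(*b)) if b else '')
p=np.load('pics/top0_p.npy').astype(int);D=np.load('pics/top0_d.npy')
m=((p.min(2)>215)).astype(np.uint8);k,l,s,c=cv2.connectedComponentsWithStats(m)
for i in range(1,k):
    if s[i,4]>300 and 340<c[i][0]<440:
        ys,xs=np.where(l==i);r=cv2.minAreaRect(np.c_[xs,ys].astype(np.float32));print('tray',r,onz('top',cv2.boxPoints(r),.034))
```

```text
top blue [275 217  18   8  88] [283.1364 220.1818] depth mean [0.4358 0.151  0.0682] ((283.45947265625, 220.2432403564453), (17.755088806152344, 4.93196964263916), 9.462322235107422) [[0.4356 0.151  0.064 ]]
top orange [357 172   5   6  26] [358.9231 174.5385] depth mean [ 0.565  -0.0711  0.0739] ((359.0, 174.5), (5.0, 4.0), 90.0) [[ 0.5687 -0.0722  0.06  ]]
scene blue [306 212  24  20 213] [318.5728 220.7183] depth mean [0.4307 0.1543 0.0668] ((318.4999694824219, 220.99996948242188), (9.984603881835938, 25.23885726928711), 56.3099365234375) [[0.4328 0.1534 0.064 ]]
scene orange [323 154   9   8  39] [327.2821 156.8205] depth mean [ 0.557  -0.0679  0.0712] ((327.2500305175781, 156.75001525878906), (5.656853675842285, 6.363960266113281), 45.0) [[ 0.5681 -0.0833  0.06  ]]
blue (array([0.4353, 0.1509, 0.0613]), np.float64(0.0011658168690481224))
orange (array([ 0.5651, -0.0732,  0.0659]), np.float64(0.006223934971159794))
tip [ 0.4056 -0.019   0.06  ] (array([ 0.4048, -0.0193,  0.0618]), np.float64(0.0017261226120122675))
tail [0.4452 0.2157 0.06  ] (array([0.4445, 0.2148, 0.0638]), np.float64(0.0013512862355409448))
tray1 [ 0.6159 -0.1341  0.034 ] (array([ 0.5817, -0.1376,  0.0949]), np.float64(0.05240370953839953))
tray2 [ 0.6242 -0.2504  0.034 ] 
tray3 [ 0.5436 -0.2585  0.034 ] 
trayc [ 0.5339 -0.1369  0.034 ] (array([ 0.5389, -0.1381,  0.0148]), np.float64(0.006177283132147969))
basecorner [ 0.6051 -0.0293  0.008 ] 
b2 [ 0.5248 -0.0336  0.008 ] 
tubein [ 0.5672 -0.0381  0.06  ] (array([ 0.5665, -0.0383,  0.0617]), np.float64(0.0011098877434342078))
tubeout [ 0.5732 -0.1296  0.06  ] (array([ 0.5702, -0.1297,  0.0669]), np.float64(0.004446376604957707))
tray ((399.3382568359375, 172.30113220214844), (25.314027786254883, 39.677608489990234), 84.5596694946289) [[ 0.6115 -0.1341  0.034 ]
 [ 0.622  -0.2534  0.034 ]
 [ 0.5454 -0.2583  0.034 ]
 [ 0.535  -0.1396  0.034 ]]
```

```bash
cat >> h.py <<'E'
from scipy.spatial.transform import Rotation as Ro
def goal(p,yawdeg,st=None,tilt=0):
    """tool down, tool y axis at world angle yawdeg. prints shift cm & turn deg"""
    st=st or get_state(); R0=Ro.from_rotvec(st['tcp_rot']).as_matrix()
    y=np.array([np.cos(np.radians(yawdeg)),np.sin(np.radians(yawdeg)),0]);z=np.array([0,0,-1.]);x=np.cross(y,z)
    R1=np.c_[x,y,z]
    print('t',round(st['time_s'],2),'pos',st['ee_pos'].round(4),'yaw_y',np.degrees(np.arctan2(R0[1,1],R0[0,1])).round(2),'tilt',R0[2].round(3),'F',st['contact_force'].round(1),'gap',round(st['finger_gap'],3))
    print('shift cm',(R0.T@(np.array(p)-st['ee_pos'])*100).round(2),'turn',np.degrees(Ro.from_matrix(R0.T@R1).as_rotvec()).round(1))
E
python3 - <<'E'
from h import *
np.set_printoptions(precision=3,suppress=True)
D=np.load('pics/top0_d.npy')
for uv in [(331,70),(305,95),(358,95),(331,120),(331,130),(331,136),(331,139),(331,115),(315,130),(350,130),(352,120),(280,112),(310,120)]: print(uv,dep('top',uv,D)[0])
D=np.load('pics/scene0_d.npy')
print('scene')
for uv in [(243,94),(215,110),(242,108),(268,105),(245,150),(250,175),(323,158),(330,175)]: print(uv,dep('scene',uv,D)[0])
goal([.45,-.25,.2],-35)
goal([.435,.151,.2],-9.6)
E
```

```text
(331, 70) [0.833 0.012 0.201]
(305, 95) [0.763 0.082 0.205]
(358, 95) [ 0.763 -0.06   0.2  ]
(331, 120) [0.694 0.014 0.206]
(331, 130) [0.694 0.01  0.098]
(331, 136) [0.695 0.007 0.015]
(331, 139) [0.689 0.007 0.002]
(331, 115) [0.764 0.006 0.006]
(315, 130) [0.708 0.056 0.041]
(350, 130) [ 0.717 -0.052  0.004]
(352, 120) [ 0.75  -0.06  -0.001]
(280, 112) [0.764 0.162 0.044]
(310, 120) [0.723 0.071 0.102]
scene
(243, 94) [ 0.805 -0.045  0.196]
(215, 110) [0.77  0.087 0.207]
(242, 108) [ 0.805 -0.035  0.16 ]
(268, 105) [ 0.83  -0.165  0.118]
(245, 150) [0.713 0.062 0.105]
(250, 175) [0.71  0.06  0.033]
(323, 158) [ 0.561 -0.054  0.073]
(330, 175) [ 0.556 -0.077  0.012]
t 0.1 pos [ 0.263 -0.567  0.214] yaw_y -65.09 tilt [ 0.    -0.001 -1.   ] F [-0.9  0.3  0.1] gap 1.001
shift cm [ 30.28 -20.85   1.44] turn [ -0.1  -0.  -30.1]
t 0.1 pos [ 0.263 -0.567  0.214] yaw_y -65.09 tilt [ 0.    -0.001 -1.   ] F [-0.9  0.3  0.1] gap 1.001
shift cm [ 45.81 -57.85   1.48] turn [ -0.1  -0.  -55.5]
```

Request:
drive_tool --motion "6 -3 0 0 0 -8;"

```text
invalid input
```

Request:
drive_tool --motion "6 -2 0 0 0 -6 1; 12 -6 0 0 0 -12 1; 17 -10 0 0 0 -18 1; 22 -14 0 0 0 -24 1; 27 -18 0 0 0 -30 1"

```text
time_s: 0.72
ee_pos: [0.4262, -0.3013, 0.2145]
tcp_rot: [-2.785, -1.453, 0.0]
contact_force: [1.1, -0.5, -0.1]
finger_gap: 0.998
```

```bash
python3 -c "
from h import *
goal([.435,.1515,.15],-9.6)"
```

```text
t 0.72 pos [ 0.4262 -0.3013  0.2145] yaw_y -34.9 tilt [ 0. -0. -1.] F [ 1.1 -0.5 -0.1] gap 0.998
shift cm [ 37.64 -25.19   6.46] turn [ -0.   -0.  -25.3]
```

Request:
drive_tool --motion "5 -3 0 0 0 -5 1; 10 -7 0 0 0 -10 1; 15 -10 0 0 0 -15 1; 20 -13 0 0 0 -20 1; 25 -17 1 0 0 -25.3 1"

```text
time_s: 1.35
ee_pos: [0.4308, -0.0015, 0.2052]
tcp_rot: [2.399, 2.026, 0.002]
contact_force: [1.3, 0.2, 0.8]
finger_gap: 0.999
```

```bash
python3 -c "
from h import *
goal([.435,.1515,.12],-9.6)"
```

```text
t 1.35 pos [ 0.4308 -0.0015  0.2052] yaw_y -9.64 tilt [-0.     0.002 -1.   ] F [1.3 0.2 0.8] gap 0.999
shift cm [15.15 -2.16  8.52] turn [ 0.1  0.  -0. ]
```

Request:
drive_tool --motion "5 -0.7 1 0 0 0 1; 10 -1.4 3 0 0 0 1; 15.1 -2.2 5 0 0 0 1; 15.1 -2.2 8 0 0 0 1; 15.1 -2.2 8 0 0 0 1"

```text
time_s: 1.98
ee_pos: [0.4333, 0.1496, 0.1236]
tcp_rot: [-2.4, -2.024, 0.006]
contact_force: [1.0, -0.6, 0.0]
finger_gap: 1.0
```

Run:
```python
from h import *
cap('scene','s1');a=cv2.imread('pics/s1.png')
cv2.imwrite('pics/s1z.png',cv2.resize(a[125:265,270:430],None,fx=4,fy=4,interpolation=cv2.INTER_CUBIC))
goal([.435,.1515,.041],-9.6)
```

```text
t 2.02 pos [0.4341 0.1493 0.1247] yaw_y -9.78 tilt [-0.001 -0.002 -1.   ] F [ 0.5  1.1 -0.7] gap 1.0
shift cm [0.24 0.06 8.37] turn [-0.1  0.  -0.2]
```

View pics/s1z.png

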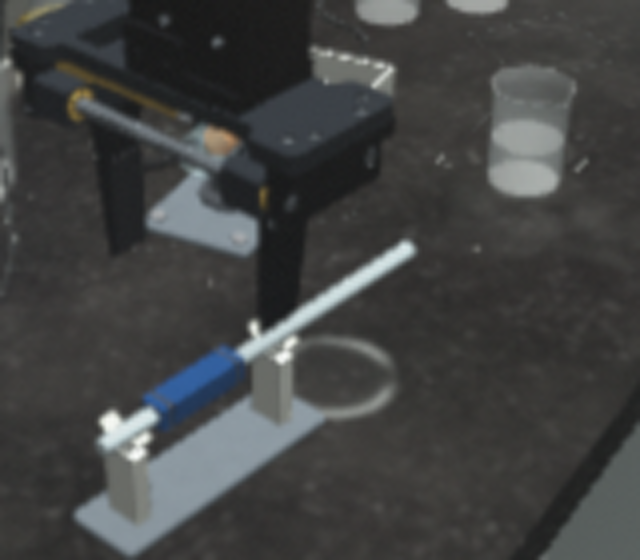

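Request:
drive_tool --motion "0.2 0 4 0 0 0 1; 0.2 0 8.3 0 0 0 1; 0.2 0 8.3 0 0 0 1; 0.2 0 8.3 0 0 0 0.5; 0.2 0 8.3 0 0 0 0.3" --grip_force 15

```text
time_s: 2.65
ee_pos: [0.4357, 0.1513, 0.0437]
tcp_rot: [2.402, 2.022, 0.004]
contact_force: [0.9, -0.1, -0.2]
finger_gap: 0.845
```

Request:
drive_tool --motion "0 0 0 0 0 0 0; 0 0 0 0 0 0 0; 0 0 0 0 0 0 0; 0 0 0 0 0 0 0; 0 0 0 0 0 0 0" --grip_force 15

```text
time_s: 3.28
ee_pos: [0.4348, 0.1513, 0.0419]
tcp_rot: [-2.403, -2.024, 0.0]
contact_force: [0.1, 0.1, -0.1]
finger_gap: 0.321
```

Request:
drive_tool --motion "0 0 0 0 0 0 0; 0 0 0 0 0 0 0; 0 0 0 0 0 0 0; 0 0 0 0 0 0 0; 0 0 0 0 0 0 0" --grip_force 50

```text
time_s: 3.9
ee_pos: [0.4354, 0.1514, 0.0421]
tcp_rot: [2.402, 2.023, 0.002]
contact_force: [4.9, -0.6, -0.0]
finger_gap: 0.167
```

Run:
```python
from h import *
cap('scene','s2');a=cv2.imread('pics/s2.png')
cv2.imwrite('pics/s2z.png',cv2.resize(a[125:265,270:430],None,fx=4,fy=4,interpolation=cv2.INTER_CUBIC))
goal([.435,.1515,.041],-9.6)
```

```text
t 3.95 pos [0.4354 0.1514 0.0421] yaw_y -9.79 tilt [ 0.     0.001 -1.   ] F [ 4.6 -0.8  0.4] gap 0.163
shift cm [ 0.01 -0.04  0.11] turn [ 0.1 -0.  -0.2]
```

View pics/s2z.png

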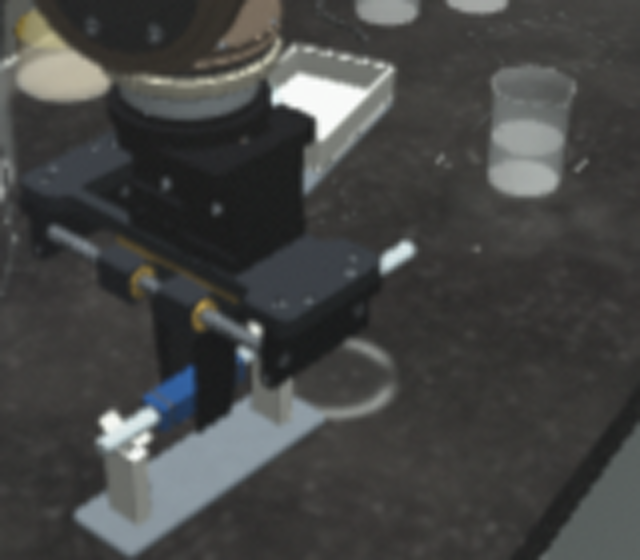

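Request:
drive_tool --motion "0 0 -3 0 0 0 0; 0 0 -6 0 0 0 0; 2 0 -6 0 0 0 0; 4 3 -6 0 0 -4 0; 5 7 -6 0 0 -10 0"

```text
time_s: 4.58
ee_pos: [0.5118, 0.1895, 0.1018]
tcp_rot: [-2.212, -2.229, 0.003]
contact_force: [0.2, 0.0, -1.6]
finger_gap: 0.164
```

```bash
python3 -c "
from h import *
goal([.550,.190,.0415],4.3)"
```

```text
t 4.58 pos [0.5118 0.1895 0.1018] yaw_y 0.46 tilt [-0.    -0.002 -1.   ] F [ 0.2  0.  -1.6] gap 0.164
shift cm [0.02 3.84 6.02] turn [-0.1  0.  -3.8]
```

Request:
drive_tool --motion "0 2 1 0 0 -2 0; 0 3.8 3 0 0 -3.8 0; 0 3.8 5 0 0 -3.8 0; 0 3.8 6 0 0 -3.8 0; 0 3.8 6 0 0 -3.8 0"

```text
time_s: 5.2
ee_pos: [0.5494, 0.1887, 0.0414]
tcp_rot: [-2.141, -2.297, 0.003]
contact_force: [-0.5, -0.5, -1.8]
finger_gap: 0.159
```

Run:
```python
from h import *
cap('scene','s3');a=cv2.imread('pics/s3.png')
cv2.imwrite('pics/s3z.png',cv2.resize(a[125:245,270:400],None,fx=5,fy=5,interpolation=cv2.INTER_CUBIC))
cap('top','t3');a=cv2.imread('pics/t3.png')
cv2.imwrite('pics/t3z.png',cv2.resize(a[130:230,250:430],None,fx=4,fy=4,interpolation=cv2.INTER_CUBIC))
goal([.550,.190,.0415],4.3)
```

```text
t 5.3 pos [0.5502 0.1889 0.0425] yaw_y 4.02 tilt [-0.  0. -1.] F [ 1.  -0.6 -2. ] gap 0.166
shift cm [ 0.11 -0.01  0.1 ] turn [ 0.   0.  -0.3]
```

View pics/s3z.png

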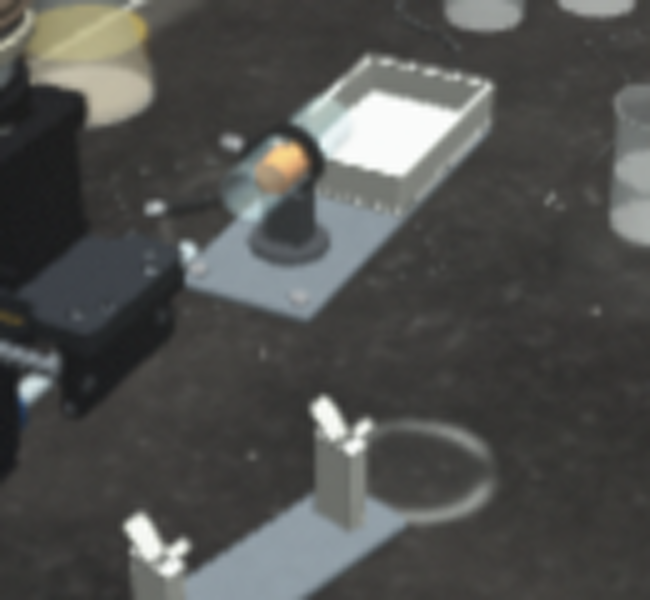

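View pics/t3z.png

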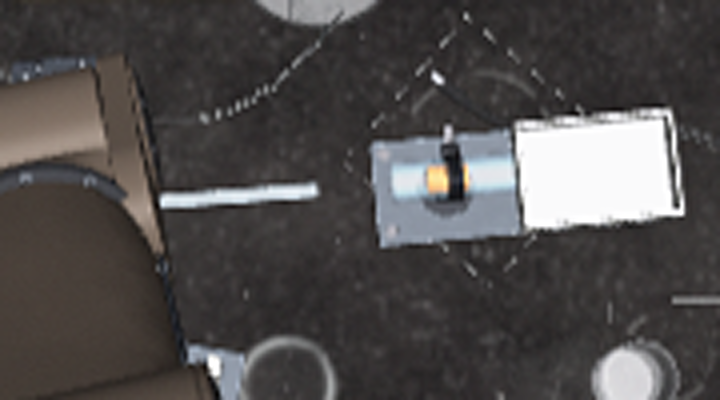

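Run:
```python
from h import *
np.set_printoptions(precision=4,suppress=True)
p=np.load('pics/t3_p.npy').astype(float)
g=p.mean(2)
# rod columns 292..327
R=[]
for u in range(292,328):
    col=g[172:190,u]; w=np.clip(col-90,0,None); R.append((u,(w*np.arange(172,190)).sum()/max(w.sum(),1),w.sum()))
R=np.array(R);print(R[::4]);print(R[-4:])
ok=R[:,2]>200;f=np.polyfit(R[ok,0],R[ok,1],1)
uv=np.array([[295,np.polyval(f,295)],[328,np.polyval(f,328)]]);q=onz('top',uv,.0605);print('rod',f,q,np.degrees(np.arctan((q[1,0]-q[0,0])/(q[0,1]-q[1,1]))))
# tube: print profile across columns
for u in (350,353,370,373,376): print(u,p[164:190,u].astype(int)[:, :].tolist())
```

```text
[[292.     179.6114 442.6667]
 [296.     179.6457 439.3333]
 [300.     179.3288 366.    ]
 [304.     178.6386 447.3333]
 [308.     178.673  455.6667]
 [312.     178.4329 397.3333]
 [316.     177.9153 374.    ]
 [320.     177.6555 448.    ]
 [324.     177.6092 471.6667]]
[[324.     177.6092 471.6667]
 [325.     177.4585 410.    ]
 [326.     177.4233 404.    ]
 [327.     177.254  413.3333]]
rod [ -0.0736 201.3086] [[0.5551 0.1163 0.0605]
 [0.5615 0.019  0.0605]] 3.810283216660502
350 [[48, 45, 43], [99, 103, 111], [146, 155, 168], [141, 149, 162], [139, 148, 160], [138, 147, 159], [144, 155, 171], [167, 189, 206], [194, 220, 229], [215, 228, 234], [225, 230, 234], [228, 230, 235], [224, 231, 235], [213, 231, 235], [190, 219, 227], [157, 177, 194], [142, 154, 169], [141, 149, 161], [140, 150, 163], [142, 151, 165], [142, 152, 165], [144, 153, 167], [142, 151, 165], [141, 149, 164], [142, 151, 165], [145, 154, 169]]
353 [[90, 94, 101], [135, 143, 157], [143, 152, 166], [142, 151, 164], [142, 151, 164], [136, 145, 158], [133, 145, 162], [165, 188, 207], [200, 224, 233], [220, 230, 235], [
[... 903 characters left out ...]
34], [219, 231, 236], [195, 222, 229], [161, 183, 199], [141, 152, 167], [140, 148, 161], [141, 148, 162], [139, 148, 161], [138, 147, 160], [139, 148, 162], [139, 147, 162], [141, 151, 164], [141, 150, 164], [145, 154, 168], [121, 127, 139], [44, 41, 39]]
376 [[145, 154, 168], [142, 152, 166], [144, 152, 167], [142, 151, 165], [141, 156, 172], [163, 185, 203], [194, 222, 230], [217, 233, 237], [225, 231, 235], [228, 231, 235], [225, 231, 235], [215, 230, 236], [190, 218, 227], [153, 174, 189], [135, 145, 159], [141, 151, 164], [140, 149, 161], [140, 149, 161], [140, 148, 162], [140, 150, 163], [142, 152, 164], [143, 153, 166], [141, 150, 164], [144, 153, 168], [126, 133, 146], [51, 47, 44]]
```

Request:
drive_tool --motion "-1 0.2 0.1 0 0 0 0; -2 0.2 0.1 0 0 0 0; -3 0.2 0.1 0 0 0 0; -4 0.2 0.1 0 0 0 0; -4 0.2 0.1 0 0 0 0"

```text
time_s: 5.92
ee_pos: [0.5552, 0.1482, 0.041]
tcp_rot: [2.144, 2.297, -0.0]
contact_force: [-0.0, 0.4, -0.7]
finger_gap: 0.162
```

Run:
```python
from h import *
cap('scene','s4');a=cv2.imread('pics/s4.png')
cv2.imwrite('pics/s4z.png',cv2.resize(a[130:200,290:370],None,fx=8,fy=8,interpolation=cv2.INTER_CUBIC))
cap('top','t4');a=cv2.imread('pics/t4.png')
cv2.imwrite('pics/t4z.png',cv2.resize(a[155:200,290:390],None,fx=8,fy=8,interpolation=cv2.INTER_CUBIC))
goal([.550,.190,.0415],4.3)
```

```text
t 6.03 pos [0.5552 0.149  0.041 ] yaw_y 3.99 tilt [-0.  0. -1.] F [-0.1  0.6 -0.4] gap 0.163
shift cm [ 4.13 -0.23 -0.05] turn [ 0.   0.  -0.3]
```

View pics/s4z.png

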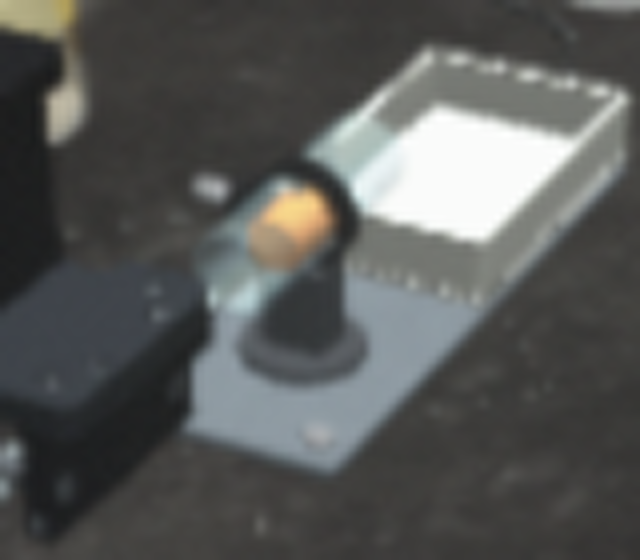

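View pics/t4z.png

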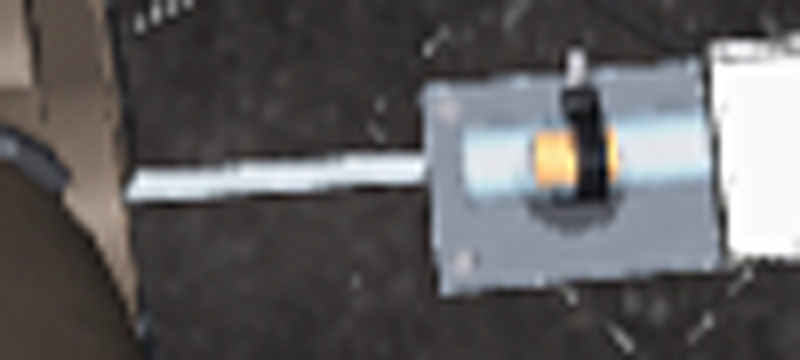

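Run:
```python
from h import *
np.set_printoptions(precision=4,suppress=True)
D=np.load('pics/t4_d.npy')
for u,v in [(310,177),(320,176.5),(330,176),(340,175)]: 
    print('rod',[dep('top',(u,vv),D)[0][2].round(4) for vv in (int(v)-1,int(v),int(v)+1)])
for u in (350,352,373,376):
    print('tube',[dep('top',(u,vv),D)[0][2].round(4) for vv in range(169,180)])
D=np.load('pics/top0_d.npy')
for u in (310,315,320,325,330): print('rod0',[dep('top',(u,vv),D)[0][2].round(4) for vv in range(222,232)])
D=np.load('pics/s3_d.npy')
for u,v in [(307,174),(307,175),(308,174),(308,175),(308,176)]: print(dep('scene',(u,v),D)[0])
```

```text
rod [np.float64(-0.0006), np.float64(0.0597), np.float64(0.0668)]
rod [np.float64(-0.0015), np.float64(0.0626), np.float64(0.0647)]
rod [np.float64(0.0618), np.float64(0.0623), np.float64(0.0619)]
rod [np.float64(0.0042), np.float64(0.0619), np.float64(0.0584)]
tube [np.float64(0.0093), np.float64(0.0032), np.float64(0.0672), np.float64(0.0712), np.float64(0.073), np.float64(0.0752), np.float64(0.0767), np.float64(0.0764), np.float64(0.0728), np.float64(0.0756), np.float64(0.068)]
tube [np.float64(0.0083), np.float64(0.0072), np.float64(0.0701), np.float64(0.0696), np.float64(0.0699), np.float64(0.0767), np.float64(0.0744), np.float64(0.0797), np.float64(0.0669), np.float64(0.0677), np.float64(0.0734)]
tube [np.float64(0.0658), np.float64(0.0716), np.float64(0.0724), np.float64(0.0765), np.float64(0.0744), np.float64(0.0741), np.float64(0.0722), np.float64(0.0771), np.float64(0.0705), np.float64(0.0663), np.float64(0.0111)]
tube [np.float64(0.0752), np.float64(0.0699), np.float64(0.0761), np.float64(0.0794), np.float64(0.0737), np.float64(0.0768), np.float64(0.0727), np.float64(0.070
[... 518 characters left out ...]
.0004), np.float64(0.0014), np.float64(-0.0005), np.float64(0.0658), np.float64(0.0645), np.float64(0.0626), np.float64(0.0029), np.float64(0.0026), np.float64(0.0008)]
rod0 [np.float64(0.0016), np.float64(0.0006), np.float64(-0.0021), np.float64(-0.0006), np.float64(0.0622), np.float64(0.0612), np.float64(0.063), np.float64(0.0603), np.float64(-0.0011), np.float64(0.0013)]
rod0 [np.float64(0.0027), np.float64(-0.0028), np.float64(-0.0038), np.float64(-0.0048), np.float64(0.0009), np.float64(0.0671), np.float64(0.0644), np.float64(0.0687), np.float64(0.057), np.float64(-0.0009)]
[0.5589 0.0186 0.0639]
[0.5585 0.0194 0.0617]
[0.5588 0.0148 0.062 ]
[0.5559 0.0188 0.0623]
[0.5552 0.0199 0.0603]
```

Request:
drive_tool --motion "-0.7 0 0 0 0 0 0; -1.4 0 0 0 0 0 0; -2.1 0 0 0 0 0 0; -2.8 0 0 0 0 0 0; -3 0 0 0 0 0 0"

```text
time_s: 6.65
ee_pos: [0.5572, 0.1186, 0.041]
tcp_rot: [2.143, 2.297, -0.0]
contact_force: [-0.6, -0.2, -1.7]
finger_gap: 0.165
```

Run:
```python
from h import *
cap('top','t5');a=cv2.imread('pics/t5.png')
cv2.imwrite('pics/t5z.png',cv2.resize(a[155:200,290:390],None,fx=8,fy=8,interpolation=cv2.INTER_CUBIC))
goal([.550,.190,.0415],4.3)
```

```text
t 6.7 pos [0.5572 0.1186 0.041 ] yaw_y 3.98 tilt [-0.  0. -1.] F [ 0.6  0.4 -0.8] gap 0.167
shift cm [ 7.17 -0.23 -0.05] turn [ 0.   0.  -0.3]
```

View pics/t5z.png

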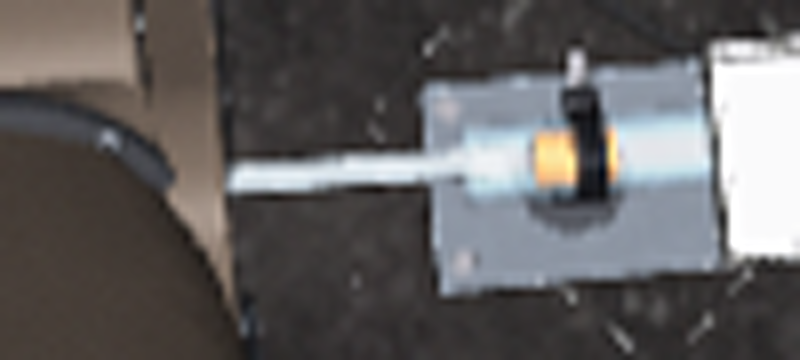

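Request:
drive_tool --motion "-0.5 0 0 0 0 0 0; -1 0 0 0 0 0 0; -1.5 0 0 0 0 0 0; -2 0 0 0 0 0 0; -2.5 0 0 0 0 0 0" --grip_force 60

```text
time_s: 7.32
ee_pos: [0.5588, 0.0947, 0.041]
tcp_rot: [-2.142, -2.297, -0.001]
contact_force: [-0.9, 9.8, -1.4]
finger_gap: 0.168
```

Request:
drive_tool --motion "-0.5 0 0 0 0 0 0; -1 0 0 0 0 0 0; -1.5 0 0 0 0 0 0; -2 0 0 0 0 0 0; -2.5 0 0 0 0 0 0"

```text
time_s: 7.95
ee_pos: [0.5607, 0.0688, 0.041]
tcp_rot: [2.142, 2.298, -0.0]
contact_force: [-0.0, 0.6, -2.6]
finger_gap: 0.164
```

Run:
```python
from h import *
cap('top','t6');a=cv2.imread('pics/t6.png')
cv2.imwrite('pics/t6z.png',cv2.resize(a[155:200,300:400],None,fx=8,fy=8,interpolation=cv2.INTER_CUBIC))
goal([.550,.190,.0415],4.3)
```

```text
t 8.0 pos [0.5608 0.0683 0.041 ] yaw_y 3.99 tilt [-0.  0. -1.] F [-0.2 -1.2 -1.9] gap 0.159
shift cm [12.21 -0.23 -0.05] turn [ 0.   0.  -0.3]
```

View pics/t6z.png

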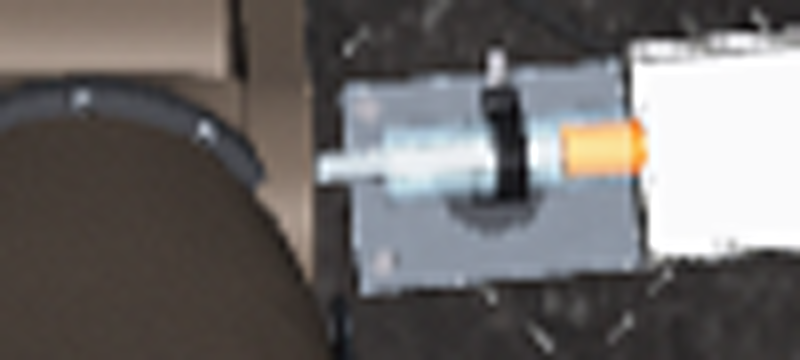

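Request:
drive_tool --motion "-0.5 0 0 0 0 0 0; -1 0 0 0 0 0 0; -1.5 0 0 0 0 0 0; -2 0 0 0 0 0 0; -2.5 0 0 0 0 0 0"

```text
time_s: 8.62
ee_pos: [0.5625, 0.044, 0.041]
tcp_rot: [2.142, 2.298, -0.0]
contact_force: [-0.5, -0.1, -2.2]
finger_gap: 0.163
```

Request:
drive_tool --motion "-0.2 0 0 0 0 0 0; -0.4 0 0 0 0 0 0; -0.6 0 0 0 0 0 0; -0.8 0 0 0 0 0 0; -1 0 0 0 0 0 0"

```text
time_s: 9.25
ee_pos: [0.5631, 0.0342, 0.041]
tcp_rot: [2.142, 2.298, -0.0]
contact_force: [0.0, 0.3, -1.6]
finger_gap: 0.166
```

Run:
```python
from h import *
cap('top','t7');a=cv2.imread('pics/t7.png')
cv2.imwrite('pics/t7z.png',cv2.resize(a[150:205,330:430],None,fx=8,fy=8,interpolation=cv2.INTER_CUBIC))
cap('scene','s7');a=cv2.imread('pics/s7.png')
cv2.imwrite('pics/s7z.png',cv2.resize(a[120:200,290:390],None,fx=7,fy=7,interpolation=cv2.INTER_CUBIC))
goal([.550,.190,.0415],4.3)
```

```text
t 9.35 pos [0.5632 0.0342 0.041 ] yaw_y 4.0 tilt [-0.  0. -1.] F [ 0.1 -0.5 -1.5] gap 0.165
shift cm [15.64 -0.22 -0.05] turn [ 0.   0.  -0.3]
```

View pics/t7z.png

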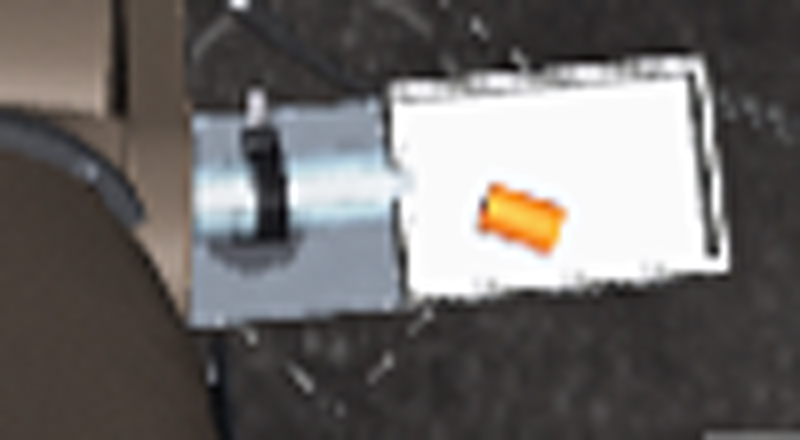

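View pics/s7z.png

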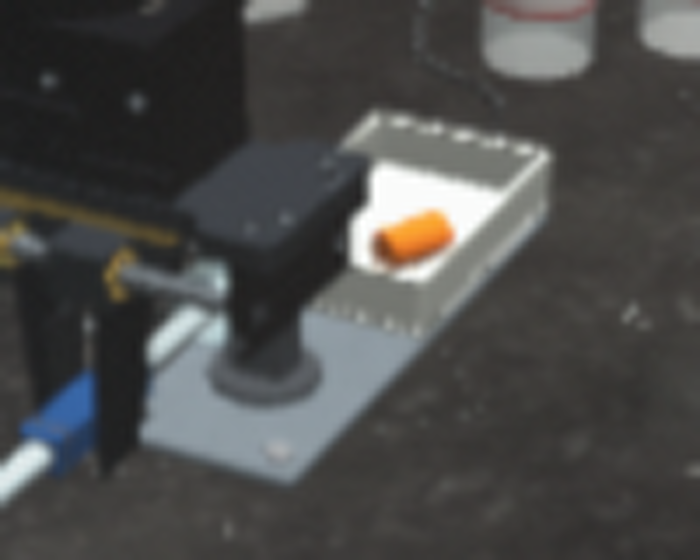

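The plug lies in the tray at top zoom (522,217). Next I draw the rod out.

Request:
drive_tool --motion "1.5 0 0 0 0 0 0; 3.5 0 0 0 0 0 0; 6 0 0 0 0 0 0; 8.5 0 0 0 0 0 0; 11 0 0 0 0 0 0"

```text
time_s: 9.98
ee_pos: [0.5549, 0.1464, 0.041]
tcp_rot: [2.141, 2.299, -0.0]
contact_force: [0.2, -0.2, -1.1]
finger_gap: 0.164
```

Request:
drive_tool --motion "2 0 0 0 0 0 0; 4.5 0 0 0 0 0 0; 4.5 0 -2 0 0 0 0; 4.5 0 -4 0 0 0 0; 4.5 0 -6 0 0 0 0"

```text
time_s: 10.6
ee_pos: [0.5519, 0.1899, 0.1015]
tcp_rot: [-2.142, -2.298, 0.0]
contact_force: [1.0, 0.2, -1.3]
finger_gap: 0.162
```

Run:
```python
from h import *
cap('top','t8');a=cv2.imread('pics/t8.png')
cv2.imwrite('pics/t8z.png',cv2.resize(a[140:250,250:440],None,fx=4,fy=4,interpolation=cv2.INTER_CUBIC))
goal([.4354,.1514,.102],-9.79)
```

```text
t 10.65 pos [0.5529 0.1902 0.104 ] yaw_y 4.05 tilt [ 0.     0.003 -1.   ] F [1.9 0.3 1.4] gap 0.168
shift cm [ -3.04 -12.     0.16] turn [ 0.2 -0.  13.8]
```

View pics/t8z.png

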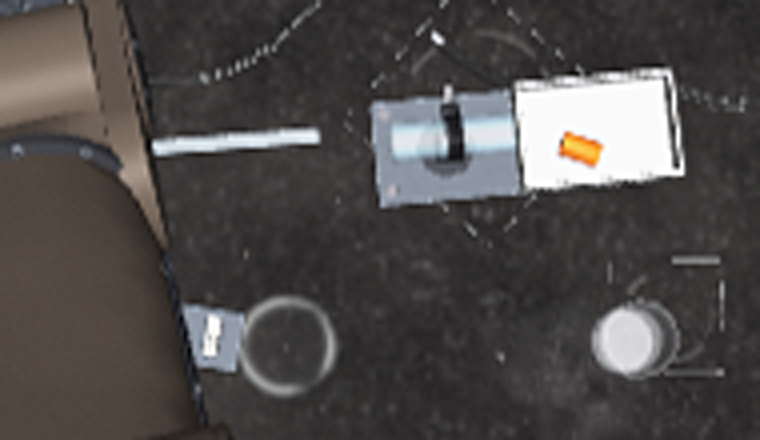

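Request:
drive_tool --motion "-0.6 -2.5 0 0 0 3 0; -1.2 -5 0 0 0 6 0; -1.8 -7.5 0 0 0 9 0; -2.4 -10 0 0 0 12 0; -3 -12 0 0 0 13.8 0"

```text
time_s: 11.28
ee_pos: [0.4335, 0.1509, 0.1007]
tcp_rot: [-2.404, -2.023, 0.0]
contact_force: [-0.5, -0.1, -1.5]
finger_gap: 0.166
```

Request:
drive_tool --motion "0 0 0 0 0 0 0; 0 0 0 0 0 0 0; 0 0 0 0 0 0 0; 0 0 0 0 0 0 0; 0 0 0 0 0 0 0"

```text
time_s: 11.9
ee_pos: [0.4348, 0.1507, 0.1009]
tcp_rot: [2.403, 2.024, -0.0]
contact_force: [-0.7, 0.4, -2.0]
finger_gap: 0.163
```

Run:
```python
from h import *
np.set_printoptions(precision=4,suppress=True)
cap('top','t9');a=cv2.imread('pics/t9.png')
cv2.imwrite('pics/t9z.png',cv2.resize(a[190:250,270:370],None,fx=8,fy=8,interpolation=cv2.INTER_CUBIC))
cap('scene','s9');a=cv2.imread('pics/s9.png')
cv2.imwrite('pics/s9z.png',cv2.resize(a[125:275,270:430],None,fx=4,fy=4,interpolation=cv2.INTER_CUBIC))
goal([.4354,.1514,.042],-9.79)
print(onz('top',[(329.4,177.4)],.060),onz('top',[(329.7,173.7)],.12))
```

```text
t 12.0 pos [0.4347 0.1507 0.1009] yaw_y -9.79 tilt [-0.  0. -1.] F [-0.6  0.1 -0.8] gap 0.162
shift cm [0.09 0.05 5.89] turn [0. 0. 0.]
[[0.5608 0.0149 0.06  ]] [[0.5629 0.0159 0.12  ]]
```

View pics/t9z.png

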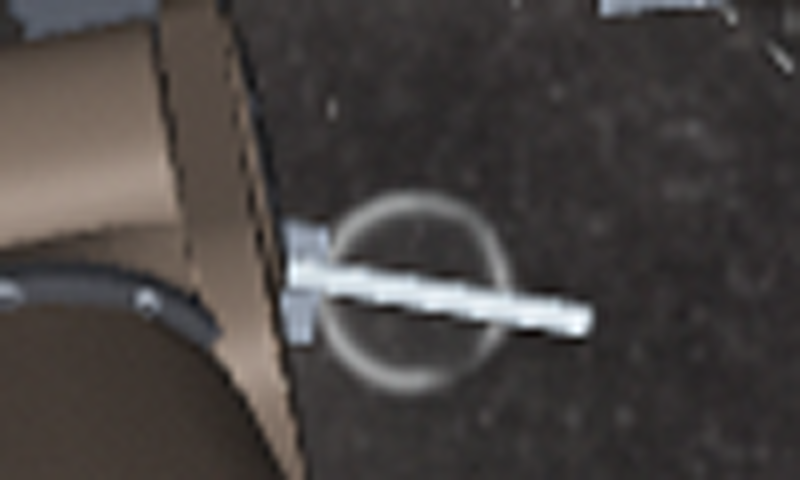

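View pics/s9z.png

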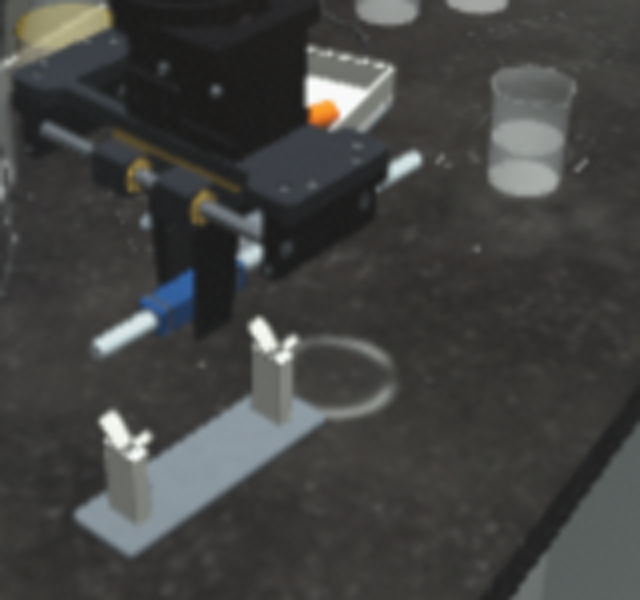

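Request:
drive_tool --motion "0.1 0.05 2 0 0 0 0; 0.1 0.05 4 0 0 0 0; 0.1 0.05 5 0 0 0 0; 0.1 0.05 5.6 0 0 0 0; 0.1 0.05 5.6 0 0 0 0" --grip_force 20

```text
time_s: 12.62
ee_pos: [0.4353, 0.1515, 0.0449]
tcp_rot: [-2.403, -2.024, 0.0]
contact_force: [-0.1, -0.2, -1.8]
finger_gap: 0.166
```

Run:
```python
from h import *
cap('scene','s10');a=cv2.imread('pics/s10.png')
cv2.imwrite('pics/s10z.png',cv2.resize(a[125:275,270:430],None,fx=4,fy=4,interpolation=cv2.INTER_CUBIC))
goal([.4354,.1514,.042],-9.79)
```

```text
t 12.68 pos [0.4355 0.1516 0.0452] yaw_y -9.79 tilt [ 0.  0. -1.] F [ 0.4 -0.2 -1.2] gap 0.167
shift cm [-0.02 -0.01  0.32] turn [ 0. -0.  0.]
```

View pics/s10z.png

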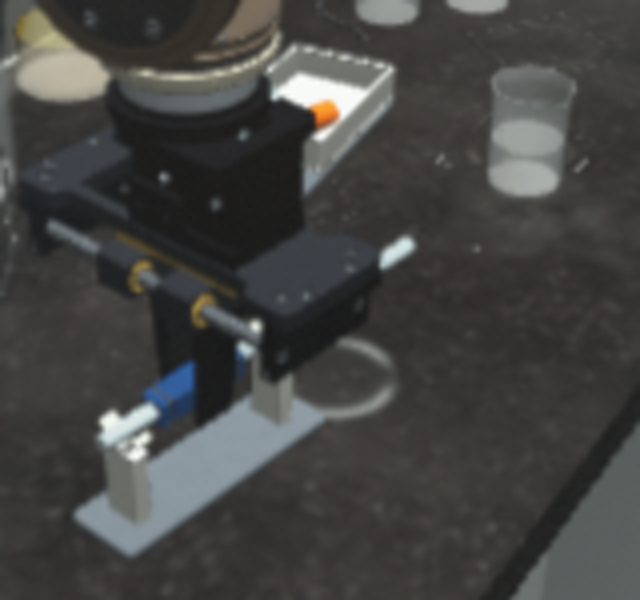

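In the notches, about 3 mm high. I lower the last bit and then open slowly.

Request:
drive_tool --motion "0 0 0.1 0 0 0 0; 0 0 0.2 0 0 0 0; 0 0 0.25 0 0 0 0; 0 0 0.3 0 0 0 0; 0 0 0.3 0 0 0 0" --grip_force 10

```text
time_s: 13.3
ee_pos: [0.4355, 0.1516, 0.0421]
tcp_rot: [2.403, 2.024, 0.001]
contact_force: [0.8, -0.1, 0.1]
finger_gap: 0.166
```

Request:
drive_tool --motion "0 0 0 0 0 0 0.2; 0 0 0 0 0 0 0.25; 0 0 0 0 0 0 0.4; 0 0 0 0 0 0 0.7; 0 0 0 0 0 0 1"

```text
time_s: 13.92
ee_pos: [0.4353, 0.1515, 0.042]
tcp_rot: [2.403, 2.024, -0.0]
contact_force: [0.1, -0.5, -0.2]
finger_gap: 0.51
```

Request:
drive_tool --motion "0 0 0 0 0 0 1; 0 0 0 0 0 0 1; 0 0 0 0 0 0 1; 0 0 0 0 0 0 1; 0 0 0 0 0 0 1"

```text
time_s: 14.55
ee_pos: [0.4353, 0.1515, 0.042]
tcp_rot: [2.403, 2.024, -0.0]
contact_force: [0.9, 0.3, 0.2]
finger_gap: 0.987
```

Request:
drive_tool --motion "0 0 -2 0 0 0 1; 0 0 -5 0 0 0 1; 0 0 -9 0 0 0 1; 0 0 -13 0 0 0 1; 0 0 -16 0 0 0 1"

```text
time_s: 15.18
ee_pos: [0.4353, 0.1516, 0.2037]
tcp_rot: [2.402, 2.023, 0.002]
contact_force: [-0.1, 0.1, -0.1]
finger_gap: 0.999
```

Run:
```python
from h import *
cap('scene','s11');a=cv2.imread('pics/s11.png')
cv2.imwrite('pics/s11z.png',cv2.resize(a[125:275,180:430],None,fx=3,fy=3,interpolation=cv2.INTER_CUBIC))
goal([.45,-.2,.2],-35)
```

```text
t 15.22 pos [0.4365 0.1519 0.2066] yaw_y -9.78 tilt [ 0.002  0.005 -1.   ] F [-0.2  0.6  4.1] gap 1.0
shift cm [-34.45   7.31   0.63] turn [ 0.3 -0.2 25.2]
```

View pics/s11z.png

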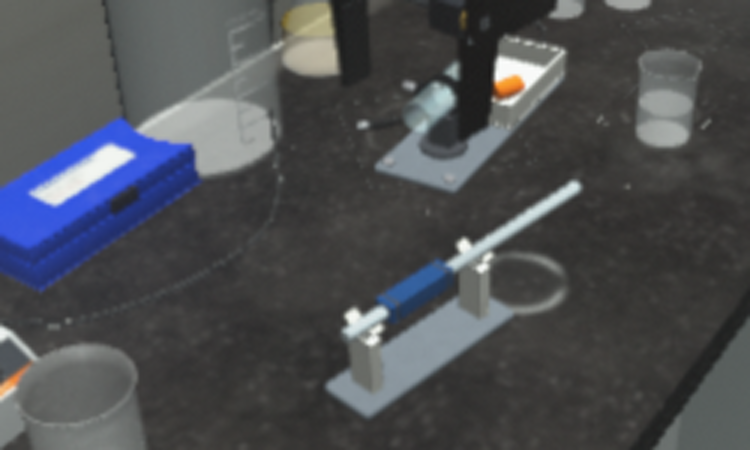

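Request:
drive_tool --motion "0 0 0 0 0 0 1; 0 0 0 0 0 0 1; 0 0 0 0 0 0 1; 0 0 0 0 0 0 1; 0 0 0 0 0 0 1"

```text
time_s: 15.85
ee_pos: [0.4353, 0.1515, 0.2017]
tcp_rot: [-2.403, -2.024, 0.001]
contact_force: [0.5, -0.8, -0.2]
finger_gap: 1.003
```

Run:
```python
from h import *
cap('scene','s12')
a=np.load('pics/scene0_p.npy');b=np.load('pics/s12_p.npy')
for p in (a,b):
    m=cv2.inRange(cv2.cvtColor(p,cv2.COLOR_RGB2HSV),(100,120,60),(120,255,255)); m[:205]=0;m[:,:295]=0;m[240:]=0;m[:,340:]=0
    ys,xs=np.where(m);print(xs.mean(),ys.mean(),len(xs))
d=np.abs(a.astype(int)-b).sum(2); print('diff rest region',(d[180:260,285:380]>90).sum(),'beakers',(d[140:180,388:418]>90).sum(),(d[235:305,180:235]>90).sum())
print(get_state()['contact_force'],get_state()['time_s']); print(finish_job())
```

```text
318.6261682242991 220.70093457943926 214
318.22535211267603 220.94366197183098 213
diff rest region 0 beakers 0 0
[-0.20646862  0.72554901  0.34317547] 15.9
the job is handed in; nothing more can be done
None
```

The plug is out of the tube and lying in the white tray, and the rod is back in both notches of its rest. I took the rod by its blue handle, pushed the plug through (the highest reading was about 10 N), drew the rod straight out, laid it back, opened the gripper and lifted clear. The job was handed in at 15.9 s.

- **Plug:** it was in the tray in every picture after the push, and the gripper never touched it.
- **Rod:** in the last picture the blue handle is within 0.5 pixel of where it started, and nothing else round the rest had visibly changed.
- **Beakers:** both look unchanged from the first picture.
- **Forces:** the contact force was close to zero at the end, with the gripper about 16 cm above the rod.

**Checks that did not work or disagreed:**
- My first move call was refused because it was badly formatted; nothing moved.
- The first position estimate put the rod about 2 mm off the tube's axis, so I shifted it before going in.
- The gripper hid the rod's tip in the side view. I therefore checked its height at the tube mouth only from the top camera's depth, which put it about 2 mm low, well inside the bore.

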